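Close up the roast-sample box

TASK

Close up the roast-sample box on the bench: screw the jar's lid, in the open well, clockwise until it is fully tight, and after that slide the flat steel cover over the well until it is fully shut. Leave the cup, the tin and the other jar where they stand, and let go of everything at the end.

Things in the scene. Friction and masses are not known exactly. Their poses are not given: they have to be found in the camera images.
- keeper: grey metal sample box fixed to the bench, 200 (its x) x 350 (y) x 100 mm high; origin: centre of its underside. Its +y half is an open well, inside 176 (x) x 164 mm (y), centred 87 mm along +y, floor 6 mm up, with a fixed upright glass jar in the middle (72 mm wide up to 48 mm above the bench, then a neck). Its -y half is a closed deck where the cover is parked. A black index mark is on the +x rim
- cap_center (a point): centre (half-way up) of the jar's knurled round aluminium screw lid, 52 mm in diameter, 22 mm high, axis upright, in the middle of the well (0, 87 mm in the box's frame); 67 mm above the bench when tight, 1 mm higher per rad unscrewed. Its x axis runs along a low radial rib (about 2 mm high) on the lid's top; when tight the rib points to the index mark, along the box's +x
- cap (a joint): turn of the jar's lid in rad: 0 is fully tight (hard stop), grows as it is unscrewed (anticlockwise from above); starts 2.4 to 4.2. It is captive on its thread and cannot be lifted off, drags with about 0.2 N m and stays where it is left. There is room for open fingers to turn all round it, so it can be turned in several grasps
- cover_grip (a point): grip point on the handle of the cover, a flat steel plate 172 (x) x 174 mm (y), 4 mm thick, top face 95 mm above the bench, running in rails along the box's y. The handle is a dark ridge on its centre, 70 mm long (box's x), 12 mm thick (y), top 125 mm above the bench. The point is in its middle, 116 mm above the bench, 87 mm along the box's +y when shut; axes as the box's
- cover (a joint): position of the cover in m: 0 is fully shut over the well (hard stop), grows as it slides open along the box's -y, at most 0.166; starts 0.150 to 0.166. It slides with a drag of about 3 N (more when moved fast) and stays where it is left
- cup_mid (a point): bystander: centre of a white ceramic cup, 82 mm wide, 65 mm high, half-way up
- tin_mid (a point): bystander: centre of an open steel tin, 100 by 70 by 30 mm, half-way up
- jar2_mid (a point): bystander: centre of a closed amber jar standing on the bench, 60 mm wide, 90 mm high, half-way up

How it is judged:
On the way:
1. the jar's lid is screwed tight while the cover is still open (value of joint cap below 0.12 rad and value of joint cover above 0.1 m), for 0.2 s.
At the end, for the whole second after the job is handed in: the jar's lid is tight (within 0.12 rad of its stop) and the cover is shut over the well (within 4 mm of its stop) (value of joint cap below 0.12 rad and value of joint cover below 0.004 m); the robot touches nothing.
It fails at once if the cup is pushed from its place (over 20 mm) (distance of cup_mid from where it was at the start of the episode above 0.02 m).
It fails at once if the tin is pushed from its place (over 20 mm) (distance of tin_mid from where it was at the start of the episode above 0.02 m).
It fails at once if the other jar is pushed from its place (over 20 mm) (distance of jar2_mid from where it was at the start of the episode above 0.02 m).
It also fails if it takes over 61 s, if anything falls off the work surface, if the arm or the gripper's body presses on something with over 40 N, if the wrist force passes 120 N, or if a joint passes its speed limit or range.

ROBOT

A 6-joint arm with a two-finger parallel gripper is mounted at the origin on the work surface. World frame = base frame: x ahead of the robot, y to its left, z up, the work surface at z = 0. Lengths are in m, angles in rad, forces in N, time in s.
With the tool pointing down it reaches from about 0.35 to 0.775 m from the base axis. Payload 7.3 kg.
Tool frame: the origin (TCP) lies at the very end of the fingers, on their centre line; the grasp point (between the pads) lies 19 mm behind it (pinch_z is the distance from the TCP to the grasp point, in m); z points along the fingers, y is the line along which they close (so a half turn about z gives the same grasp; the last joint's range is limited). The gripper opens to 92 mm and grips with 3 to 60 N. Pads are 19 mm wide; open, the fingers measure 130 mm over their backs; the gripper's body (75 mm by 190 mm) begins 47 mm behind the grasp point.
Start: joints at [-0.146, 0.342, 1.524, -0, 1.275, -0.146], TCP at [0.525, 0, 0.227] pointing down, gripper open.
Joint ranges: [-2.53, 2.53], [-0.77, 2.02], [0.04, 2.7], [-1, 4.14], [0.28, 2.66], [-3.11, 3.11]. Speed limits (rad/s): [2.57, 2.57, 3.14, 3.14, 3.14, 3.14].

INTERFACE

Orientations are given as [roll, pitch, yaw] about the fixed x, y, z axes, in that order (R = Rz(yaw) Ry(pitch) Rx(roll)).
In Python, from cell import * gives the robot as it stands.
- The arm moves only by the tool arm_command, never from a script. Its arguments are lists of equal length, an entry for each row: "fingers": the gripper command: -1 is fully open, 1 is shut, values between are in proportion; "travel": the shift along the tool's x, y, z in m, a list of three; "dr": the turn, a rotation vector about the tool's x, y, z in degrees, a list of three. In form: {"fingers": [fingers, ...], "travel": [[x, y, z], ...], "dr": [[wx, wy, wz], ...]}. A call has 1 to 8 rows; each row is the pose to reach, as a shift and turn from the pose commanded when the call began, along the tool's axes at that moment; what a row does not reach only later rows make up. A row lasts 1/12 s, in which the tool goes at most 41.7 mm and 7.16 degrees, less where a joint would pass 70% of its speed; a pose out of reach is approached as far as the arm can. A call with a gripper value outside its range is refused whole. The fingers move at their own pace and stop on an object; "squeeze" is the grip in N (left out, the last holds). Time passes only in rows, so rows that repeat a pose let the fingers close. It gives the time, the measured TCP pose, the force, the opening and the grip force at its end, in the units of the state.
- observe(): the state, without advancing time (a new reading comes with each control period).
- read_camera(name): name is "scene" or "side" or "wrist"; returns a dict with "color" (480x640x3 uint8, blue, green, red), "z_map" (480x640 float32, m along the optical axis (not along the pixel's ray), 0 where there is no reading), "fx", "fy", "cx", "cy" (pixels), "R" (3x3) and "t" (3): a world point X has camera coordinates R X + t. Camera axes: x right, y down, z forward; pixel columns grow to the right and rows downward; lengths in m; the calibration is good to about 2 mm. The wrist camera is an equidistant fisheye: a pixel r from the principal point sees the ray r / f radians off the axis. A picture is of the moment at which its call begins.
- hand_in(): hands the job in; it is judged then, once.
The state is a dict: "time": time; "qpos": joint angles; "qvel": joint speeds; "joint_efforts": joint torques, N m; "tool_pos": TCP position; "tool_rot": TCP orientation; "contact_force": force on the tool from outside, world axes, zero at the start; "torque": the same for the moment, N m; "opening": finger opening in m; "grip_force": force on a finger pad.
Only numpy, scipy, OpenCV 4.12 (cv2) and the standard library are available. Lean on these libraries where they do the work, as an engineer would, in place of code of your own. Each camera call takes 0.05 s, during which the arm holds its last target. There are 200 camera calls.

## Working session

There is one attempt and no reset: what is moved stays moved. The work goes in short steps, Python scripts to look and compute and a tool call to move; the robot and the scene stay as the last step left them, time stands still between calls to the robot, and variables do not carry over. Pictures are saved under pics/ and viewed, at most 10 in all, crops included, and the job is handed in when it is done.

Besides the shell and the picture viewer there is one more tool, called after "Emit:" as a command line: name --argument value ..., lists and objects as JSON in quotes. arm_command: Moves the arm, as the interface text tells. Its arguments: {"type":"object","properties":{"fingers":{"type":"array","items":{"type":"number"}},"travel":{"type":"array","items":{"type":"array","items":{"type":"number"}}},"dr":{"type":"array","items":{"type":"array","items":{"type":"number"}}},"squeeze":{"type":"number"}},"required":["fingers","travel","dr"]}

```bash
mkdir -p pics; cat > h.py <<'E'
from cell import *
import numpy as np, cv2
def ray(c,u,v):
    d=np.array([(u-c['cx'])/c['fx'],(v-c['cy'])/c['fy'],1.])
    R=np.array(c['R']);t=np.array(c['t'])
    return -R.T@t, R.T@d
def onz(c,u,v,z):
    o,d=ray(c,u,v); return o+d*(z-o[2])/d[2]
def cloud(c):
    z=c['z_map'];v,u=np.mgrid[:480,:640]
    P=np.stack([(u-c['cx'])/c['fx']*z,(v-c['cy'])/c['fy']*z,z],-1)
    W=(P-np.array(c['t']))@np.array(c['R']); W[z==0]=np.nan
    return W
E
python3 - <<'E'
from h import *
import pickle
a=read_camera('scene');b=read_camera('side')
pickle.dump((a,b),open('c0.pkl','wb'))
cv2.imwrite('pics/scene0.png',a['color']);cv2.imwrite('pics/side0.png',b['color'])
for c in (a,b): print(-np.array(c['R']).T@np.array(c['t']),c['fx'])
W=cloud(a); m=(abs(W[...,2]-.095)<.008)
print(m.sum(), np.nanmin(W[m],0),np.nanmax(W[m],0))
print(observe())
E
```

```text
[ 0.98289515 -0.47752059  0.68027955] 487.2176019617079
[0.49407014 0.96104145 0.59523756] 560.1324118287589
17286 [-0.74148367 -0.33482105  0.08700171] [0.74659101 1.51321045 0.10299203]
{'time': 0.1, 'qpos': array([-1.46015516e-01,  3.42658390e-01,  1.52490338e+00,  2.33939734e-05,
        1.27540109e+00, -1.45990402e-01]), 'qvel': array([-1.28176732e-04,  5.97967285e-04, -2.84348714e-03, -3.28306190e-05,
       -1.46762525e-03,  1.22300897e-03]), 'joint_efforts': array([ 1.49919495e-03, -4.32001984e+01, -2.44694173e+01,  7.19219679e-02,
        5.25739230e-02, -9.79429342e-05]), 'tool_pos': array([5.24645744e-01, 7.34060914e-05, 2.26118008e-01]), 'tool_rot': array([-3.14024028e+00, -2.21460358e-04,  1.57076424e+00]), 'contact_force': array([-0.13828068, -0.25009993,  0.48316723]), 'torque': array([0.01585973, 0.02177567, 0.04487458]), 'grip_force': 0.0, 'opening': 0.09177326154746118}
```

View pics/scene0.png

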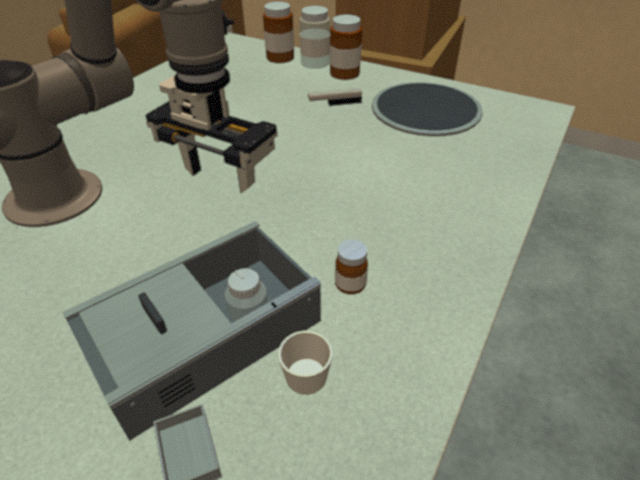

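View pics/side0.png

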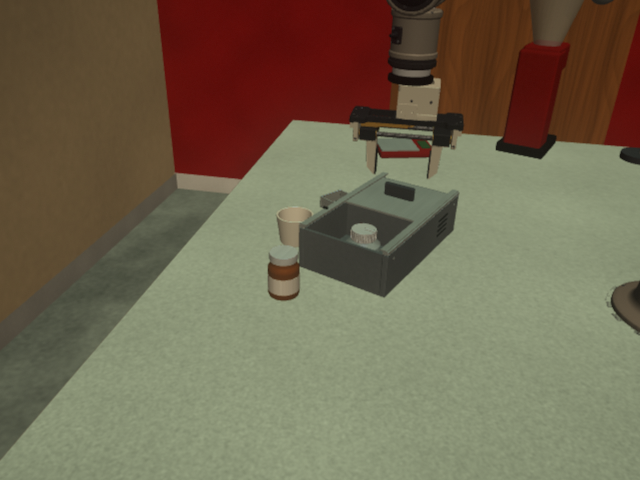

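The scene view shows the box's rim corners near (68,315), (113,403), (320,283) and (255,229). The index mark is at (275,304), the lid at (244,282) and the handle at (152,312). The side view has the lid at (364,234) and the handle at (400,190). The well is at the end away from the tin.

```bash
python3 - <<'E'
from h import *
import pickle
a,b=pickle.load(open('c0.pkl','rb'))
W=cloud(a);Wb=cloud(b)
for n,p,z in [('c-x-y',(68,315),.1),('c+x-y',(113,403),.1),('c+x+y',(320,283),.1),('c-x+y',(255,229),.1),('mark',(275,304),.1)]:
    print(n,onz(a,*p,z).round(4), W[p[1],p[0]].round(3))
# depth clouds: rim and top surfaces, both cameras
P=np.concatenate([W.reshape(-1,3),Wb.reshape(-1,3)]);
roi=(P[:,0]>.3)&(P[:,0]<.85)&(P[:,1]>-.45)&(P[:,1]<.2)
m=roi&(P[:,2]>.09)&(P[:,2]<.104)
Q=P[m].astype(np.float32)
# main cluster
r=cv2.minAreaRect(Q[:,:2]); print('rect z~.1',r,len(Q))
for lo,hi in [(.112,.135)]:
    m=roi&(P[:,2]>lo)&(P[:,2]<hi);Q2=P[m].astype(np.float32); print('handle',len(Q2),cv2.minAreaRect(Q2[:,:2]),np.median(Q2,0))
# lid: near (244,275) scene
for W_,(u,v) in ((W,(243,278)),(Wb,(364,231))):
    p=W_[v-12:v+13,u-16:u+17].reshape(-1,3); q=p[(p[:,2]>.076)&(p[:,2]<.088)]; print('lid top',len(q),np.median(q,0).round(4),(q.max(0)+q.min(0))/2, np.ptp(q,axis=0))
for n,W_,(u,v) in (('cup',W,(305,352)),('jar',W,(352,249)),('tin',W,(187,450))): print(n,W_[v,u])
A=cv2.resize(a['color'][225:345,190:350],None,fx=5,fy=5,interpolation=cv2.INTER_CUBIC)
cv2.imwrite('pics/crop0.png',A)
E
```

```text
c-x-y [ 0.4144 -0.2589  0.1   ] [ 0.415 -0.259  0.101]
c+x-y [ 0.5858 -0.3294  0.1   ] [ 0.584 -0.329  0.098]
c+x+y [ 0.7168 -0.015   0.1   ] [ 0.715 -0.012  0.097]
c-x+y [0.5484 0.0431 0.1   ] [0.539 0.055 0.087]
mark [ 0.6776 -0.0871  0.1   ] [ 0.677 -0.087  0.099]Traceback (most recent call last):
  File "<stdin>", line 13, in <module>
cv2.error: OpenCV(4.12.0) /io/opencv/modules/imgproc/src/convhull.cpp:143: error: (-215:Assertion failed) total >= 0 && (depth == CV_32F || depth == CV_32S) in function 'convexHull'
```

```bash
python3 - <<'E'
from h import *
import pickle
a,b=pickle.load(open('c0.pkl','rb'))
W=cloud(a);Wb=cloud(b)
rect=lambda Q: cv2.minAreaRect(np.ascontiguousarray(Q[:,:2],dtype=np.float32))
for n,V in (('scene',W),('side',Wb)):
    P=V.reshape(-1,3)
    roi=(P[:,0]>.38)&(P[:,0]<.76)&(P[:,1]>-.36)&(P[:,1]<.08)
    m=roi&(P[:,2]>.088)&(P[:,2]<.104)
    print(n,'rim',rect(P[m]),m.sum())
    m=roi&(P[:,2]>.11)&(P[:,2]<.135)&(np.hypot(P[:,0]-.53,P[:,1]+.22)<.1); print('handle',m.sum(),rect(P[m]),np.median(P[m],0))
for V,(u,v) in ((W,(243,278)),(Wb,(364,231))):
    p=V[v-16:v+17,u-20:u+21].reshape(-1,3); q=p[(p[:,2]>.076)&(p[:,2]<.089)]; print('lid top',len(q),np.median(q,0).round(4),(q.max(0)+q.min(0))/2, np.ptp(q,axis=0))
for n,(u,v) in (('cup',(305,340)),('jar',(352,249)),('tin',(187,450))): print(n,W[v,u])
A=cv2.resize(a['color'][225:345,190:350],None,fx=5,fy=5,interpolation=cv2.INTER_CUBIC)
cv2.imwrite('pics/crop0.png',A)
E
```

```text
scene rim ((0.5752695798873901, -0.09199362993240356), (0.4449107050895691, 0.2023683488368988), 67.47823333740234) 14963
handle 372 ((0.5315535068511963, -0.19871361553668976), (0.012279344722628593, 0.07140377908945084), 67.4886245727539) [ 0.53683    -0.20191694  0.12372113]
side rim ((0.5717118978500366, -0.09310604631900787), (0.4483491778373718, 0.20351825654506683), 66.5511474609375) 4022
handle 237 ((0.5301414132118225, -0.19467532634735107), (0.016273200511932373, 0.07019209861755371), 68.35746765136719) [ 0.53004709 -0.19301545  0.11939007]
lid top 602 [ 0.5916 -0.0577  0.0805] [ 0.59041361 -0.05574048  0.08005758] [0.05370958 0.05232753 0.0079968 ]
lid top 353 [ 0.5913 -0.0441  0.0813] [ 0.58625515 -0.04565246  0.08245301] [0.06346061 0.17364266 0.01285756]
cup [ 0.73134756 -0.08959128  0.04629248]
jar [0.72095737 0.09219219 0.08874581]
tin [ 0.66597722 -0.30526077  0.00434291]
```

View pics/crop0.png

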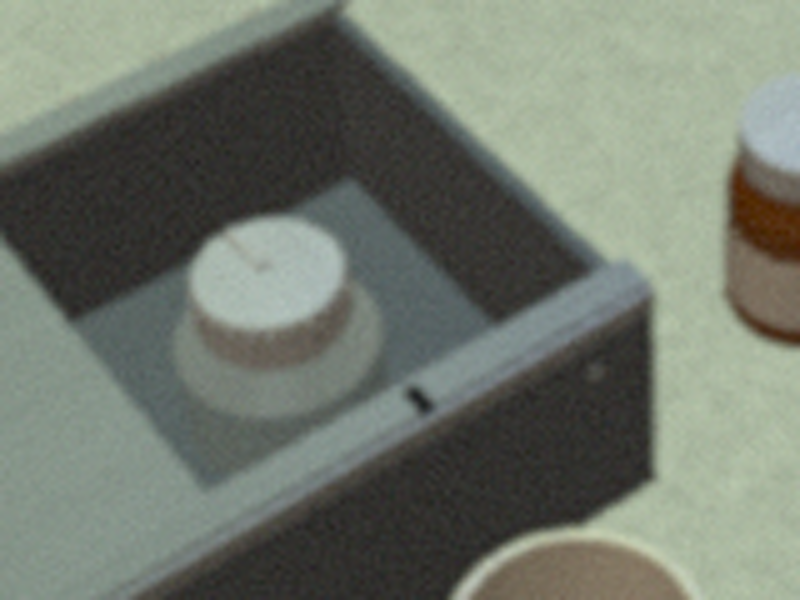

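```bash
python3 - <<'E'
from h import *
import pickle
a,b=pickle.load(open('c0.pkl','rb'))
f=lambda x,y:(190+(x+.5)/5-.5,225+(y+.5)/5-.5)
bx=np.radians(-22.5); ex=np.array([np.cos(bx),np.sin(bx)]); ey=np.array([-ex[1],ex[0]])
for z in (.080,.082):
    c=onz(a,*f(268,271),z);r0=onz(a,*f(266,269),z+.002);r1=onz(a,*f(225,233),z+.002)
    d=(r1-r0)[:2]; print('lid c',c.round(4),'rib len',np.hypot(*d),'q',np.arctan2(d@ey,d@ex)%(2*np.pi))
print('side lid', onz(b,364,231,.081))
m=onz(a,*f(420,400),.1)[:2]; print('lid from mark',m-.094*ex)
E
```

```text
lid c [ 0.5898 -0.0537  0.08  ] rib len 0.02325441216276346 q 3.236155614961005
lid c [ 0.5911 -0.0551  0.082 ] rib len 0.02317667454901398 q 3.2361556149610027
side lid [ 0.58732334 -0.04092473  0.081     ]
lid from mark [ 0.58952365 -0.05322623]
```

Emit:
arm_command --fingers '[-1,-1,-1,-0.6,-0.6,-0.6,-0.6,-0.6]' --travel '[[-0.02,0.025,0],[-0.04,0.05,0],[-0.054,0.066,0],[-0.054,0.066,0],[-0.054,0.066,0],[-0.054,0.066,0],[-0.054,0.066,0],[-0.054,0.066,0]]' --dr '[[0,0,-7],[0,0,-14],[0,0,-21],[0,0,-28],[0,0,-35],[0,0,-42],[0,0,-49],[0,0,-56]]'

```text
time: 0.77
tool_pos: [0.5908, -0.054, 0.2261]
tool_rot: [-3.141, -0.001, 2.554]
contact_force: [-0.1, 0.1, 0.2]
opening: 0.0735
grip_force: 0.0
```

Emit:
arm_command --fingers '[-0.6,-0.6,-0.6,-0.6,-0.6,-0.6,-0.6,-0.6]' --travel '[[0,0,0],[0,0,0],[0,0,0],[0,0,0],[0,0,0.02],[0,0,0.04],[0,0,0.06],[0,0,0.08]]' --dr '[[0,0,-7],[0,0,-14],[0,0,-21],[0,0,-28],[0,0,-35],[0,0,-42],[0,0,-49],[0,0,-56]]'

```text
time: 1.43
tool_pos: [0.5907, -0.0539, 0.1455]
tool_rot: [3.141, -0.0, -2.752]
contact_force: [-0.1, -0.5, -0.8]
opening: 0.0733
grip_force: 0.0
```

Emit:
arm_command --fingers '[-0.6,-0.6,-0.6,-0.6,-0.6,-0.6,-0.6]' --travel '[[0,0,0],[0,0,0],[0,0,0],[0,0,0],[0,0,0],[0,0,0],[0,0,0]]' --dr '[[0,0,-7],[0,0,-14],[0,0,-21],[0,0,-28],[0,0,-35],[0,0,-40],[0,0,-40]]'

```text
time: 2.02
tool_pos: [0.5908, -0.0539, 0.1463]
tool_rot: [3.141, -0.0, -2.056]
contact_force: [-1.1, -0.9, -0.5]
opening: 0.0734
grip_force: 0.0
```

```bash
python3 - <<'E'
from h import *
import pickle
s=observe(); print(s['qpos'].round(3),s['tool_pos'],s['tool_rot'],s['opening'])
w=read_camera('wrist');pickle.dump(w,open('w.pkl','wb'))
cv2.imwrite('pics/w0.png',w['color'])
# where known lid & box points would project
R=np.array(w['R']);t=np.array(w['t'])
for n,X in (('lid',(.5898,-.0535,.081)),('tcp',s['tool_pos'])):
    p=R@np.array(X)+t;th=np.arctan2(np.hypot(p[0],p[1]),p[2]);ph=np.arctan2(p[1],p[0]);print(n,w['cx']+w['fx']*th*np.cos(ph),w['cy']+w['fy']*th*np.sin(ph))
E
```

```text
[-0.22   0.537  1.443 -0.     1.163 -2.876] [ 0.5907867  -0.05394025  0.14627863] [ 3.14076753e+00 -2.48421710e-04 -2.05642223e+00] 0.0734159720164787
lid 320.43080065783664 251.53030009291632
tcp 319.29476391812375 299.5024734160365
```

View pics/w0.png

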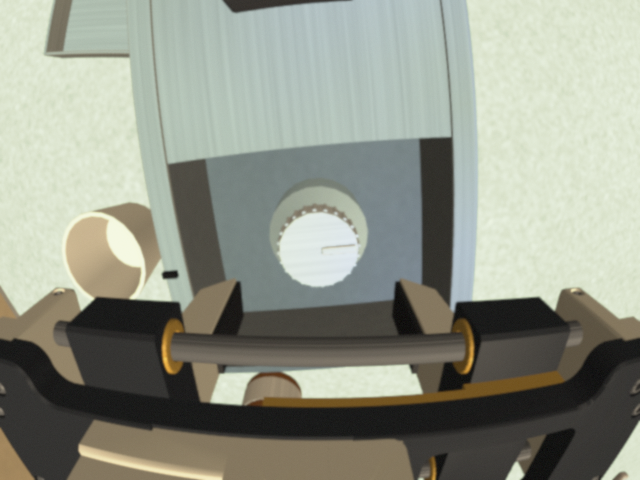

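The wrist view has the lid centre at (320,249), against a predicted (320,251). The rib points right, away from the mark at (170,274), so q is about 3.24 rad. I'll descend and grip.

Emit:
arm_command --fingers '[-0.6,-0.6,-0.6,-0.6,-0.6,-0.6]' --travel '[[0,0.001,0.025],[0,0.001,0.05],[0,0.001,0.07],[0,0.001,0.085],[0,0.001,0.091],[0,0.001,0.091]]' --dr '[[0,0,0],[0,0,0],[0,0,0],[0,0,0],[0,0,0],[0,0,0]]'

```text
time: 2.57
tool_pos: [0.5891, -0.0533, 0.0541]
tool_rot: [3.138, -0.001, -2.062]
contact_force: [-0.8, -0.3, 0.6]
opening: 0.0737
grip_force: 0.0
```

Emit:
arm_command --fingers '[1,1,1,1,1,1]' --travel '[[0,0,0],[0,0,0],[0,0,0],[0,0,0],[0,0,0],[0,0,0]]' --dr '[[0,0,0],[0,0,0],[0,0,0],[0,0,0],[0,0,0],[0,0,0]]' --squeeze 35

```text
time: 3.07
tool_pos: [0.5905, -0.0535, 0.0567]
tool_rot: [-3.14, 0.0, -2.06]
contact_force: [-2.1, 1.0, 6.1]
opening: 0.051
grip_force: 34.7
```

Emit:
arm_command --fingers '[1,1,1,1,1,1,1,1]' --travel '[[0,0,0.0001],[0,0,0.0002],[0,0,0.0004],[0,0,0.0005],[0,0,0.0006],[0,0,0.0007],[0,0,0.0009],[0,0,0.001]]' --dr '[[0,0,7],[0,0,14],[0,0,21],[0,0,28],[0,0,35],[0,0,42],[0,0,49],[0,0,56]]'

```text
time: 3.73
tool_pos: [0.5909, -0.0541, 0.0562]
tool_rot: [-3.14, 0.002, -3.041]
contact_force: [-1.9, -1.9, 6.8]
opening: 0.0512
grip_force: 40.5
```

Emit:
arm_command --fingers '[1,1,1,1,1,1,1,1]' --travel '[[0,0,0.0001],[0,0,0.0002],[0,0,0.0004],[0,0,0.0005],[0,0,0.0006],[0,0,0.0007],[0,0,0.0009],[0,0,0.001]]' --dr '[[0,0,7],[0,0,14],[0,0,21],[0,0,28],[0,0,35],[0,0,42],[0,0,49],[0,0,56]]'

```text
time: 4.4
tool_pos: [0.5907, -0.055, 0.0556]
tool_rot: [-3.141, 0.004, 2.266]
contact_force: [-4.3, -4.4, 12.2]
opening: 0.0516
grip_force: 43.9
```

Emit:
arm_command --fingers '[1,1,1,1,1,1,1,1]' --travel '[[0,0,0.0001],[0,0,0.0002],[0,0,0.0004],[0,0,0.0005],[0,0,0.0006],[0,0,0.0007],[0,0,0.0009],[0,0,0.001]]' --dr '[[0,0,7],[0,0,14],[0,0,21],[0,0,28],[0,0,35],[0,0,42],[0,0,49],[0,0,56]]'

```text
time: 5.07
tool_pos: [0.5899, -0.0551, 0.0556]
tool_rot: [3.14, 0.003, 1.289]
contact_force: [-9.4, -3.7, 20.7]
opening: 0.0516
grip_force: 46.1
```

```bash
python3 -c "
from h import *
s=observe();print(s)"
```

```text
{'time': 5.0667, 'qpos': array([-0.2206532 ,  0.64024617,  1.53928621, -0.00407047,  0.96078571,
        0.06366659]), 'qvel': array([ 8.91206307e-04, -1.16500101e-03, -7.55026657e-05, -1.30512451e-02,
        2.06629227e-03,  1.45191888e+00]), 'joint_efforts': array([  1.63892258, -41.97327018, -18.82180631,   2.26898275,
        -2.79205084,  -0.77801915]), 'tool_pos': array([ 0.58987169, -0.05510062,  0.05555315]), 'tool_rot': array([3.14011208, 0.00325168, 1.28880388]), 'contact_force': array([-9.38199194, -3.70538301, 20.7489167 ]), 'torque': array([-0.87320674,  1.8452225 ,  1.15909137]), 'grip_force': 46.10283952817554, 'opening': 0.05164437268007199}
```

```bash
python3 -c "
from h import *
w=read_camera('wrist')
cv2.imwrite('pics/w1.png',w['color'])
print(observe()['torque'],observe()['tool_rot'],w['cx'],w['cy'],w['fx'])"
```

```text
[-0.79488992  1.78524174  0.30190216] [3.14010560e+00 2.87183457e-03 1.27994691e+00] 317.4165586682615 234.25403556178466 371.64829954431775
```

View pics/w1.png

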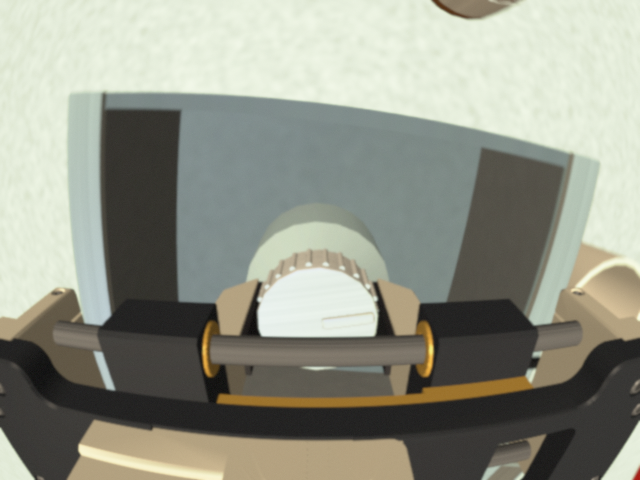

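The rib has turned with the gripper, so there was no slip, and about 17° remain. The mark is partly hidden at (535,365). I'll carry on to the stop.

Emit:
arm_command --fingers '[1,1,1,1,1,1,1,1]' --travel '[[0,0,0],[0,0,0],[0,0,0],[0,0,0],[0,0,0],[0,0,0],[0,0,0],[0,0,0]]' --dr '[[0,0,5],[0,0,10],[0,0,15],[0,0,19],[0,0,23],[0,0,26],[0,0,26],[0,0,26]]'

```text
time: 5.78
tool_pos: [0.5903, -0.054, 0.056]
tool_rot: [3.139, 0.0, 0.84]
contact_force: [-8.3, -0.2, 23.0]
opening: 0.0509
grip_force: 40.1
```

```bash
python3 -c "
from h import *
s=observe();print(s['torque'],s['tool_rot'],s['contact_force'],s['qpos'],s['tool_pos'])"
```

```text
[-0.04471703  1.64344805  0.84694678] [3.13900286e+00 3.97788543e-04 8.40038566e-01] [-8.25457796 -0.18610425 23.03703814] [-0.21968285  0.63966358  1.53897924 -0.00196861  0.96088643  0.51220034] [ 0.59027884 -0.05404581  0.05598178]
```

Emit:
arm_command --fingers '[1,1,1,1,1]' --travel '[[0,0,0],[0,0,0],[0,0,0],[0,0,0],[0,0,0]]' --dr '[[0,0,4],[0,0,8],[0,0,10],[0,0,10],[0,0,10]]'

```text
time: 6.2
tool_pos: [0.5909, -0.0537, 0.0561]
tool_rot: [3.139, -0.001, 0.665]
contact_force: [-6.9, 1.3, 21.1]
opening: 0.0514
grip_force: 39.8
```

```bash
python3 -c "
from h import *
s=observe();print(s['torque'],s['tool_rot'],s['contact_force'])"
```

```text
[0.23089837 1.37447125 0.76553297] [ 3.13852243e+00 -1.41213061e-03  6.65338920e-01] [-6.90515515  1.25409374 21.12035423]
```

Emit:
arm_command --fingers '[-0.6,-0.6,-0.6,-0.6,-0.6,-0.6,-0.6,-0.6]' --travel '[[0,0,0],[0,0,0],[0,0,0],[0,0,0],[0,0,-0.02],[0,0,-0.05],[0,0,-0.085],[0,0,-0.095]]' --dr '[[0,0,0],[0,0,0],[0,0,0],[0,0,0],[0,0,0],[0,0,0],[0,0,0],[0,0,0]]'

```text
time: 6.87
tool_pos: [0.5923, -0.054, 0.1524]
tool_rot: [3.136, -0.005, 0.663]
contact_force: [1.8, 0.3, 0.2]
opening: 0.0737
grip_force: 0.0
```

```bash
python3 - <<'E'
from h import *
import pickle
w=read_camera('wrist');a=read_camera('scene');pickle.dump((w,a),open('w2.pkl','wb'))
cv2.imwrite('pics/w2.png',w['color']); s=observe();print(s['tool_pos'],s['tool_rot'],s['contact_force'])
E
```

```text
[ 0.59154725 -0.05383395  0.14998047] [ 3.13759453 -0.00328065  0.66317169] [-0.44374926 -0.19704564 -0.27208519]
```

View pics/w2.png

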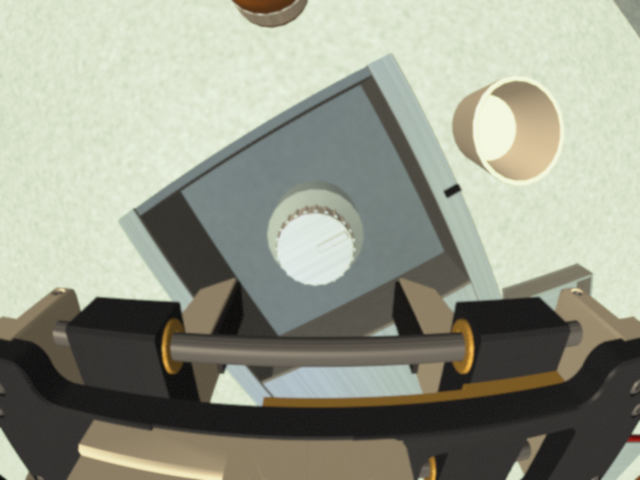

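```bash
python3 - <<'E'
from h import *
import pickle
w,a=pickle.load(open('w2.pkl','rb'))
R=np.array(w['R']);t=np.array(w['t'])
# top-down in box frame, z=.08, 0.25mm/px, box x right, box y up, about the lid
bx=np.radians(-22.5);ex=np.array([np.cos(bx),np.sin(bx),0]);ey=np.array([-ex[1],ex[0],0])
s=.00015;v,u=np.mgrid[:500,:700]
X=np.array([.5898,-.0535,.080])+((u-250)*s)[...,None]*ex-((v-250)*s)[...,None]*ey
p=X@R.T+t;th=np.arctan2(np.hypot(p[...,0],p[...,1]),p[...,2]);ph=np.arctan2(p[...,1],p[...,0])
o=cv2.remap(w['color'],(w['cx']+w['fx']*th*np.cos(ph)).astype(np.float32),(w['cy']+w['fy']*th*np.sin(ph)).astype(np.float32),cv2.INTER_CUBIC)
o=cv2.createCLAHE(3,(4,4)).apply(cv2.cvtColor(o,cv2.COLOR_BGR2GRAY))
cv2.imwrite('pics/top.png',o)
# handle from scene depth
W=cloud(a).reshape(-1,3);m=(W[:,2]>.112)&(W[:,2]<.13)&(np.hypot(W[:,0]-.53,W[:,1]+.2)<.05)
print(m.sum(),cv2.minAreaRect(np.ascontiguousarray(W[m][:,:2],dtype=np.float32)))
E
```

```text
361 ((0.5312469601631165, -0.19898588955402374), (0.012264441698789597, 0.07122282683849335), 68.00931549072266)
```

View pics/top.png

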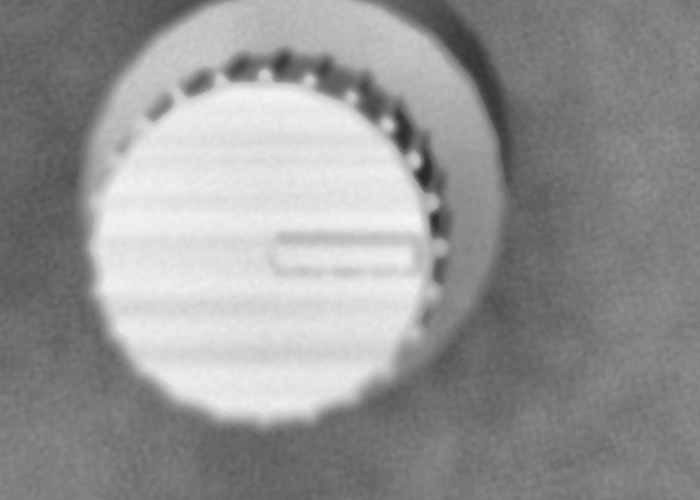

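The rib, seen in the top-down view from (275,253) to (415,253), lies exactly along the box's +x, so the lid is tight. Next is the cover handle.

Emit:
arm_command --fingers '[-0.6,-0.6,-0.6,-0.6,-0.6,-0.6,-0.6,-0.6]' --travel '[[-0.017,0.0097,0],[-0.034,0.0193,0],[-0.051,0.029,0],[-0.068,0.0387,0],[-0.0855,0.0483,0],[-0.103,0.058,0],[-0.12,0.0677,0],[-0.1368,0.0773,0]]' --dr '[[0,0,7],[0,0,14],[0,0,21],[0,0,28],[0,0,35],[0,0,42],[0,0,49],[0,0,56]]'

```text
time: 7.63
tool_pos: [0.5284, -0.199, 0.1453]
tool_rot: [-3.141, 0.004, -0.32]
contact_force: [-0.2, 0.3, -0.3]
opening: 0.0734
grip_force: 0.0
```

Emit:
arm_command --fingers '[-0.6,-0.6,-0.6]' --travel '[[0,0,0],[0,0,0],[0,0,0]]' --dr '[[0,0,4.5],[0,0,4.5],[0,0,4.5]]'

```text
time: 7.88
tool_pos: [0.5292, -0.1983, 0.146]
tool_rot: [-3.141, 0.003, -0.391]
contact_force: [0.5, -0.0, -0.3]
opening: 0.0731
grip_force: 0.0
```

```bash
python3 -c "
from h import *
s=observe();print(s['tool_pos'],s['tool_rot'],s['qpos'])"
```

```text
[ 0.52915382 -0.19831336  0.14598788] [-3.14107329e+00  2.94525806e-03 -3.90654349e-01] [-4.94307197e-01  4.90103059e-01  1.52591545e+00  2.34386541e-04
  1.12855734e+00  1.46704362e+00]
```

Emit:
arm_command --fingers '[-0.6,-0.6,-0.6,-0.6,-0.6]' --travel '[[0.002,0,0.015],[0.002,0,0.03],[0.002,0,0.042],[0.002,0,0.045],[0.002,0,0.045]]' --dr '[[0,0,0],[0,0,0],[0,0,0],[0,0,0],[0,0,0]]'

```text
time: 8.3
tool_pos: [0.5311, -0.1984, 0.1012]
tool_rot: [-3.141, 0.003, -0.39]
contact_force: [-0.2, 0.0, -0.8]
opening: 0.0734
grip_force: 0.0
```

Emit:
arm_command --fingers '[1,1,1,1,1,1,1,1]' --travel '[[0,0,0],[0,0,0],[0,0,0],[0,0,0],[0,0,0],[0,0,0],[0,0,0],[0,0,0]]' --dr '[[0,0,0],[0,0,0],[0,0,0],[0,0,0],[0,0,0],[0,0,0],[0,0,0],[0,0,0]]' --squeeze 20

```text
time: 8.97
tool_pos: [0.5318, -0.1994, 0.1028]
tool_rot: [-3.142, -0.0, -0.393]
contact_force: [0.7, 0.6, -1.0]
opening: 0.0244
grip_force: 0.0
```

Emit:
arm_command --fingers '[1,1,1]' --travel '[[0,0,0],[0,0,0],[0,0,0]]' --dr '[[0,0,0],[0,0,0],[0,0,0]]'

```text
time: 9.22
tool_pos: [0.5319, -0.1992, 0.1027]
tool_rot: [-3.141, -0.0, -0.393]
contact_force: [1.2, 0.6, 1.2]
opening: 0.0119
grip_force: 20.0
```

Emit:
arm_command --fingers '[1,1,1,1,1,1,1,1]' --travel '[[0,-0.005,0],[0,-0.014,0],[0,-0.024,0],[0,-0.034,0],[0,-0.044,0],[0,-0.054,0],[0,-0.064,0],[0,-0.074,0]]' --dr '[[0,0,0],[0,0,0],[0,0,0],[0,0,0],[0,0,0],[0,0,0],[0,0,0],[0,0,0]]'

```text
time: 9.88
tool_pos: [0.5605, -0.1299, 0.1027]
tool_rot: [3.142, -0.0, -0.392]
contact_force: [-1.0, -3.3, 0.3]
opening: 0.0117
grip_force: 20.0
```

Emit:
arm_command --fingers '[1,1,1,1,1,1,1,1]' --travel '[[0,-0.01,0],[0,-0.02,0],[0,-0.03,0],[0,-0.04,0],[0,-0.05,0],[0,-0.06,0],[0,-0.069,0],[0,-0.074,0]]' --dr '[[0,0,0],[0,0,0],[0,0,0],[0,0,0],[0,0,0],[0,0,0],[0,0,0],[0,0,0]]'

```text
time: 10.55
tool_pos: [0.5889, -0.0613, 0.1028]
tool_rot: [-3.141, -0.0, -0.392]
contact_force: [-2.9, -2.3, 0.7]
opening: 0.0118
grip_force: 20.0
```

Emit:
arm_command --fingers '[1,1,1,1,1,1,1,1]' --travel '[[0,-0.003,0],[0,-0.006,0],[0,-0.008,0],[0,-0.01,0],[0,-0.012,0],[0,-0.013,0],[0,-0.013,0],[0,-0.013,0]]' --dr '[[0,0,0],[0,0,0],[0,0,0],[0,0,0],[0,0,0],[0,0,0],[0,0,0],[0,0,0]]'

```text
time: 11.22
tool_pos: [0.5915, -0.0548, 0.1027]
tool_rot: [3.135, 0.002, -0.394]
contact_force: [-8.9, -18.2, 3.2]
opening: 0.0119
grip_force: 20.0
```

Emit:
arm_command --fingers '[-0.6,-0.6,-0.6,-0.6,-0.6,-0.6,-0.6,-0.6]' --travel '[[0,0,0],[0,0,0],[0,0,0],[0,0,0],[0,0,-0.02],[0,0,-0.05],[0,0,-0.09],[0,0,-0.12]]' --dr '[[0,0,0],[0,0,0],[0,0,0],[0,0,0],[0,0,0],[0,0,0],[0,0,0],[0,0,0]]'

```text
time: 11.88
tool_pos: [0.5939, -0.05, 0.2253]
tool_rot: [-3.141, -0.002, -0.392]
contact_force: [0.4, 0.0, 1.6]
opening: 0.0605
grip_force: 0.0
```

```bash
python3 - <<'E'
from h import *
a=read_camera('scene');w=read_camera('wrist')
cv2.imwrite('pics/fin.png',w['color'])
W=cloud(a).reshape(-1,3);m=(W[:,2]>.112)&(W[:,2]<.13)&(np.hypot(W[:,0]-.59,W[:,1]+.055)<.05)
print(m.sum(),cv2.minAreaRect(np.ascontiguousarray(W[m][:,:2],dtype=np.float32)))
s=observe();print(s['contact_force'],s['tool_pos'],s['opening'])
E
```

```text
325 ((0.59013831615448, -0.05615425854921341), (0.012389017269015312, 0.07080527395009995), 68.00967407226562)
[-0.14213267  0.03630426  0.66582222] [ 0.59629592 -0.05053623  0.22891073] 0.06849055702216317
```

View pics/fin.png

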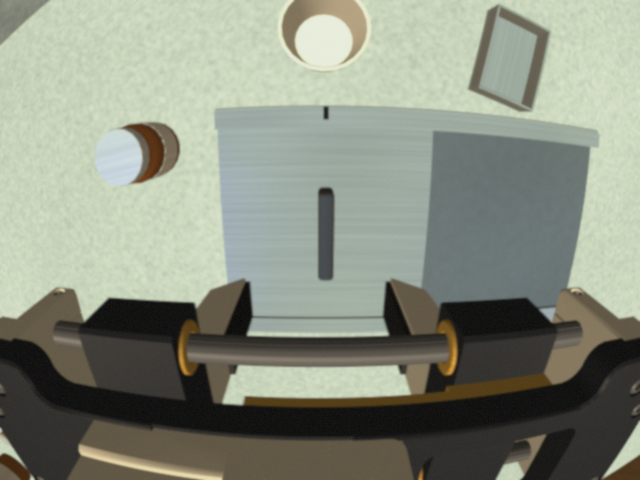

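The cover fills the well. Its handle at (326,235) lines up with the mark at (326,112), and the cup, tin and jar are undisturbed.

```bash
python3 -c "
from cell import *
print(hand_in())"
```

```text
the job is handed in; nothing more can be done
None
```

I screwed the lid tight, then slid the cover fully shut, released everything and handed the job in at about 12 s; the cup, tin and other jar look undisturbed, and the hand-in returned no verdict.

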